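Square up a crooked stack of food tubs

ROBOT

A 6-joint arm with a two-finger parallel gripper is mounted at the origin on the work surface. World frame = base frame: x ahead of the robot, y to its left, z up, the work surface at z = 0. Lengths are in m, angles in rad, forces in N, time in s.
With the tool pointing down it reaches from about 0.4 to 0.925 m from the base axis. Payload 12.5 kg.
Tool frame: the origin (TCP) lies where the fingers leave the gripper's body, on its centre line; the fingertips stand 78 mm ahead of it and the grasp point (between the pads) lies 59 mm ahead of it (manip.tcp_to_grasp is the distance from the TCP to the grasp point, in m); z points along the fingers, y is the direction in which the jaws open and shut (so a half turn about z gives the same grasp; the last joint's range is limited). The gripper opens to 95 mm and grips with 3 to 60 N. Pads are 20 mm wide; open, the fingers measure 119 mm over their backs; the gripper's body (75 mm by 180 mm) begins 59 mm behind the grasp point.
Start: joints at [1.21, 0.491, 1.559, -0, 1.092, -0.106], TCP at [0.158, 0.605, 0.292] pointing down, gripper open.
Joint ranges: [-3.1, 3.1], [-0.84, 2.19], [0.05, 2.79], [-1.13, 4.28], [0.06, 2.93], [-2.69, 2.69]. Speed limits (rad/s): [2.22, 2.22, 2.79, 3.14, 3.14, 3.14].

INTERFACE

Orientations are given as a unit quaternion [w, x, y, z].
In Python, from rig import read_state, imaging, job_done, manip gives the robot as it stands. The module is installed in compiled form; this text tells all that it offers.
- The arm moves only by the tool step_arm, never from a script. Its argument "moves" is text: rows parted by semicolons, each of 7 numbers parted by spaces: the finger opening in cm, from 0 to 9.51, then the shift along the tool's x, y, z in cm, then the turn, a rotation vector about the tool's x, y, z in rad. In form: hand dx dy dz wx wy wz; .... A call has 1 to 20 rows; each row is the pose to reach, as a shift and turn from the pose commanded when the call began, along the tool's axes at that moment; what a row does not reach only later rows make up. A row lasts 1/12 s, in which the tool goes at most 41.7 mm and 7.16 degrees, less where a joint would pass 70% of its speed; a pose out of reach is approached as far as the arm can. A call with a gripper value outside its range is refused whole. The fingers move at their own pace and stop on an object; "grip_force" is the grip in N (left out, the last holds). Time passes only in rows, so rows that repeat a pose let the fingers close. It gives the time, the measured TCP pose, the force and the opening at its end, in the units of the state.
- read_state(): the state, without advancing time (a new reading comes with each control period).
- imaging.snapshot(name): name is "side" or "top"; returns a dict with "pixels" (420x560x3 uint8, red, green, blue), "range_z" (420x560 float32, m along the optical axis (not along the pixel's ray), 0 where there is no reading), "mtx" (3x3 intrinsics, pixels), "k1" (the pictures are not rectified: a ray, as slopes to the right and down, at radius r is drawn at 1 + k1 r^2 times it, then the intrinsics apply), "R" (3x3) and "t" (3): a world point X has camera coordinates R X + t. Camera axes: x right, y down, z forward; pixel columns grow to the right and rows downward; lengths in m; the calibration is good to about 2 mm. A picture is of the moment at which its call begins.
- job_done(): hands the job in, once; it reports no verdict.
The state is a dict: "t": time; "qpos": joint angles; "joint_velocities": joint speeds; "joint_efforts": joint torques, N m; "position": TCP position; "tool_rot": TCP orientation; "ft_force": force on the tool from outside, world axes, zero at the start; "torque": the same for the moment, N m; "gripper_width": finger opening in m.
Only numpy, scipy, OpenCV 4.12 (cv2) and the standard library are available. Lean on these libraries where they do the work, as an engineer would, in place of code of your own. Each camera call takes 0.05 s, during which the arm holds its last target.

TASK

The smaller food tub has been left crooked on top of the bigger one, its four corner feet standing on the lid instead of in the lid's four corner recesses. Slide it about on the lid until all four feet have dropped fully home in the recesses and it sits level, then let go. Leave the bigger tub where it stands, and do not knock or shift the kettle, mugs, jug, sugar bowl or teaspoons.

Things in the scene. Friction and masses are not known exactly. Their poses are not given: they have to be found in the camera images.
- upper_tub: smaller lidded food tub, 112 (x) by 150 (y) by 64 mm high, about 0.35 kg, plain upright sides, too wide to grip. Origin: centre of its underside at the feet's tips; z up. Four round feet at x = +-41, y = +-60: 7 high, 16 across, tapering to 12 at the tip. Slides on the lid at 1 to 3 N; two spread fingers pushing a flat side square it to them.
- upper_top (a point): centre of the smaller tub's flat top, 64 mm above its origin; its lid has recesses too (16 mm square, 6 deep), not used here. The tub starts with its feet on top of the bigger tub's lid, shifted 16 to 32 mm along the bigger tub's +y, up to 26 mm either way along its x, and twisted by up to 0.2 rad.
- lower_tub: bigger lidded food tub, full, about 2 kg, loose on the counter (slides at 10 N or more). Origin: centre of the underside of the tub proper, 156 (x) by 206 (y) by 75 mm; z up. Its grey slip-on lid is 170 (x) by 226 (y), flat top at z = 87, with four square recesses 19 wide, 6 deep, at x = +-41, y = +-60 from the LID's centre.
- lid_level (a point): point 87 mm above the bigger tub's origin. The lid is loose along y: its centre sits up to 8 mm either way from here along y (x and yaw true), not reported, held against about 20 N. The feet enter with the smaller tub's x within 3, yaw within 0.04 rad and y somewhere in -8 to +8; it then drops 6 (origin 87 to 81 above the bigger tub's) and slides no further.
- kettle: cream plastic kettle on its base, 165 mm across, 218 high, standing well to the robot's right. Origin: centre of the underside.
- mug_low: lower one of two stacked blue-and-white striped mugs, 82 mm across, 82 high. Origin: centre of the underside.
- mug_high: upper mug of the stacked pair, the same size; the pair is 164 high. Origin: centre of the underside.
- milk_jug: small stainless milk jug, 76 mm across, 78 high, close beyond the bigger tub. Origin: centre of the underside.
- sugar_bowl: white lidded sugar bowl, 86 mm across, 85 high, close beyond the bigger tub. Origin: centre of the underside.
- teaspoon_a: teaspoon 135 mm long lying on the counter to the left of the tubs. Origin: under its middle.
- teaspoon_b: the other teaspoon, alike, beside the first.

How it is judged:
By the outcome, as a careful person would: the job done as asked, in the order asked, and still so for the second after the job is handed in, with the robot touching nothing.
It also fails if it takes over 67 s, if anything falls off the work surface, if the arm or the gripper's body presses on something with over 40 N, if the wrist force passes 120 N, or if a joint passes its speed limit or range.

## Working session

There is one attempt and no reset: what is moved stays moved. The work goes in short steps, Python scripts to look and compute and a tool call to move; the robot and the scene stay as the last step left them, time stands still between calls to the robot, and variables do not carry over. Pictures are saved under pics/ and viewed, and the job is handed in when it is done.

Besides the shell and the picture viewer there is one more tool, called after ">>>" by a JSON object that holds its "api" and its "payload", one argument or row to a line. step_arm: Moves the arm, as the interface text tells. Its arguments: {"type":"object","properties":{"moves":{"type":"string"},"grip_force":{"type":"number"}},"required":["moves"]}

```bash
mkdir -p pics
cat > h.py <<'E'
import numpy as np, cv2
from rig import read_state, imaging, job_done, manip
def snap(n,tag):
    s=imaging.snapshot(n); np.savez(f'{tag}.npz',**{k:np.array(v) for k,v in s.items()})
    cv2.imwrite(f'pics/{tag}.png',s['pixels'][:,:,::-1]); return s
def load(tag): return dict(np.load(tag+'.npz'))
def und(s,uv):
    uv=np.array(uv,float).reshape(-1,1,2)
    return cv2.undistortPoints(uv,s['mtx'],np.array([float(s['k1']),0,0,0,0])).reshape(-1,2)
def at_z(s,uv,z):  # ray meets plane z
    d=np.c_[und(s,uv),np.ones(len(np.array(uv).reshape(-1,2)))]
    R,t=s['R'],s['t']; c=-R.T@t; w=d@R
    return c+w*((z-c[2])/w[:,2])[:,None]
def cloud(s):
    h,w=s['range_z'].shape; u,v=np.meshgrid(np.arange(w),np.arange(h))
    n=und(s,np.c_[u.ravel(),v.ravel()]); z=s['range_z'].ravel()
    P=np.c_[n*z[:,None],z]; X=(P-s['t'])@s['R']; X[z==0]=np.nan
    return X.reshape(h,w,3)
E
python3 - <<'E'
from h import *
for n in('top','side'):
    s=snap(n,n+'0'); print(n,-s['R'].T@s['t'],s['k1'],s['mtx'][0,0])
print(read_state())
E
```

```text
top [ 0.23924802 -0.01200965  1.65011565] -0.21076821493396422 538.3972740447089
side [0.42507328 0.873003   0.97387524] -0.05102790530986344 421.0764502716881
{'t': 0.1, 'qpos': array([ 1.21041917e+00,  4.91494740e-01,  1.55937440e+00, -2.15153101e-05,
        1.09168207e+00, -1.05608019e-01]), 'joint_velocities': array([-1.01368387e-03, -3.33027592e-03, -2.43147195e-05, -6.32190446e-05,
        1.66718229e-03, -8.11218359e-05]), 'joint_efforts': array([ 2.57519918e-03, -6.13632345e+01, -2.58608794e+01,  6.93835085e-02,
        4.69712913e-02, -9.70201609e-05]), 'position': array([0.15745433, 0.60470767, 0.29172782]), 'tool_rot': array([-1.01374678e-04,  1.27035401e-01,  9.91898068e-01, -4.68532144e-04]), 'ft_force': array([ 0.10342354,  0.11979494, -1.17277182]), 'torque': array([ 0.00137078,  0.01968841, -0.01032077]), 'gripper_width': 0.09535302164483081}
```

View pics/top0.png

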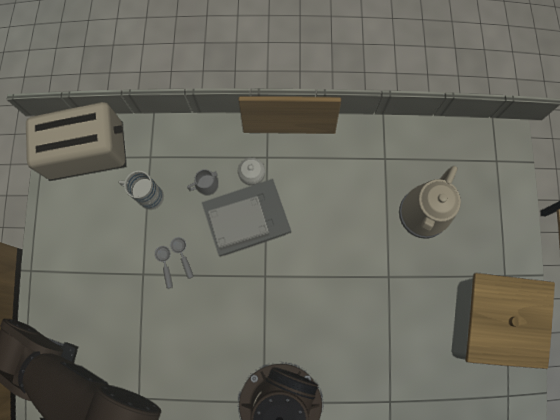

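View pics/side0.png

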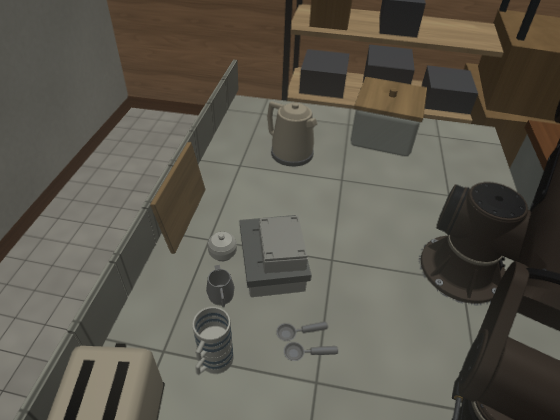

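Run:
```python
from h import *
a=cv2.imread('pics/top0.png')[140:300,110:310]; cv2.imwrite('pics/topc.png',cv2.convertScaleAbs(cv2.resize(a,None,fx=3.75,fy=3.75,interpolation=2),alpha=1.8))
a=cv2.imread('pics/side0.png')[200:300,220:330]; cv2.imwrite('pics/sidec.png',cv2.convertScaleAbs(cv2.resize(a,None,fx=6,fy=6,interpolation=2),alpha=1.8))
for t in('top0','side0'):
    X=cloud(load(t)); z=X[...,2]; reg=(X[...,0]>.35)&(X[...,0]<.75)&(X[...,1]>-.1)&(X[...,1]<.3)
    for lo,hi in((.082,.092),(.145,.157)):
        m=(reg&(z>lo)&(z<hi)).astype(np.uint8)
        n,l,st,_=cv2.connectedComponentsWithStats(m); i=1+np.argmax(st[1:,4]); p=X[l==i]
        r=cv2.minAreaRect((p[:,:2]*1000).astype(np.float32)); print(t,lo,len(p),np.median(p[:,2]),r)
```

```text
top0 0.082 1738 0.08697330448610566 ((553.8272705078125, 105.23248291015625), (172.45179748535156, 224.11575317382812), 19.417236328125)
top0 0.145 1718 0.15091909386731406 ((526.7113037109375, 123.26534271240234), (111.86823272705078, 146.3461151123047), 16.770418167114258)
side0 0.082 1410 0.08559941345197603 ((554.9830322265625, 107.16206359863281), (170.0488739013672, 231.80882263183594), 19.634727478027344)
side0 0.145 1634 0.1495944968789562 ((528.1890869140625, 124.3997573852539), (108.4197006225586, 153.2332305908203), 17.834924697875977)
```

View pics/topc.png

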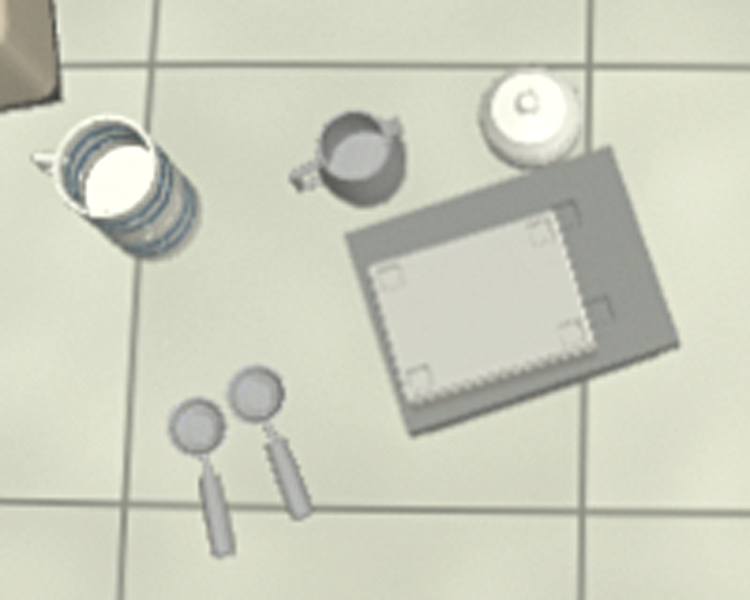

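View pics/sidec.png

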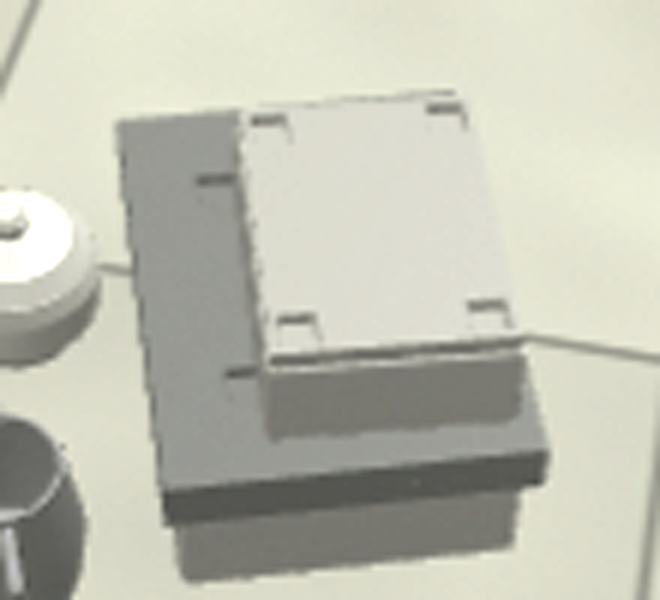

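Run:
```python
from h import *
def crop(t,x0,x1,y0,y1,f):
    a=cv2.imread(f'pics/{t}.png')[y0:y1,x0:x1]; cv2.imwrite(f'pics/{t}_z.png',cv2.convertScaleAbs(cv2.resize(a,None,fx=f,fy=f,interpolation=0),alpha=1.9))
crop('top0',198,298,174,260,7)
```

```text
(no output)
```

View pics/top0_z.png

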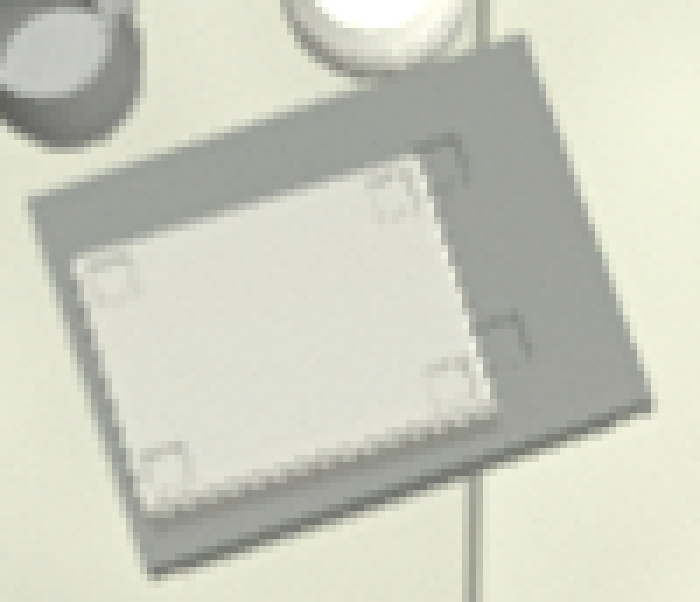

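```bash
cat >> h.py <<'E'
from scipy.optimize import minimize
def proj(s,X):
    r,_=cv2.Rodrigues(s['R']); p,_=cv2.projectPoints(np.asarray(X,float).reshape(-1,1,3),r,s['t'],s['mtx'],np.array([float(s['k1']),0,0,0,0])); return p.reshape(-1,2)
def fit(s,z,hx,hy,p0,tl=True,d=1.5):
    im=cv2.GaussianBlur(s['pixels'],(0,0),0.7).astype(np.float32)
    n=80; a=np.linspace(-.95,.95,n); o=np.ones(n)
    B=np.r_[np.c_[o*hx,a*hy],np.c_[-o*hx,a*hy],np.c_[a*hx,o*hy],np.c_[a*hx,-o*hy]]
    N=np.r_[np.c_[o,0*o],np.c_[-o,0*o],np.c_[0*o,o],np.c_[0*o,-o]]
    def smp(p,off):
        q=(B+N*off)/1000; c,sn=np.cos(p[2]),np.sin(p[2])
        W=np.c_[q[:,0]*c-q[:,1]*sn+p[0]/1000,q[:,0]*sn+q[:,1]*c+p[1]/1000,np.full(len(q),z)]
        uv=proj(s,W).astype(np.float32); return cv2.remap(im,uv[:,:1],uv[:,1:],1)[:,0]
    f=lambda p:-np.minimum(np.abs(smp(p,-d)-smp(p,d)).sum(1),40).mean()
    best=None
    g=[(dx,dy,dt) for dx in(-4,0,4) for dy in(-4,0,4) for dt in(-.02,.02)]
    for k in g:
        p=np.array(p0)+k
        r=minimize(f,p,method='Nelder-Mead',options=dict(initial_simplex=[p,p+[3,0,0],p+[0,3,0],p+[0,0,.03]]))
        if best is None or r.fun<best.fun: best=r
    return best.x,best.fun
def rel(lo,up):
    d=up[:2]-lo[:2]; c,s=np.cos(lo[2]),np.sin(lo[2]); return np.array([c*d[0]+s*d[1],-s*d[0]+c*d[1],up[2]-lo[2]])
E
python3 - <<'E'
from h import *
for t in('top0','side0'):
    s=load(t); L=fit(s,.087,85,113,[554,106,.341]); U=fit(s,.151,56,75,[527,124,.3])
    print(t,L,U,rel(L[0],U[0]))
    im=cv2.convertScaleAbs(s['pixels'][:,:,::-1],alpha=1.8); f=5
    x0,y0=(195,170) if t=='top0' else (220,200)
    im=cv2.resize(im[y0:y0+110,x0:x0+120],None,fx=f,fy=f,interpolation=0)
    def draw(p,z,pts,col):
        c,sn=np.cos(p[2]),np.sin(p[2]); q=np.array(pts)/1000
        W=np.c_[q[:,0]*c-q[:,1]*sn+p[0]/1000,q[:,0]*sn+q[:,1]*c+p[1]/1000,np.full(len(q),z)]
        uv=((proj(s,W)-[x0,y0]+.5)*f).astype(np.int32); cv2.polylines(im,[uv],True,col,1)
    draw(L[0],.087,[(85,113),(-85,113),(-85,-113),(85,-113)],(0,0,255))
    draw(U[0],.151,[(56,75),(-56,75),(-56,-75),(56,-75)],(255,0,0))
    for sx in(1,-1): draw(L[0],.087,[(sx*41+a,-60+b) for a,b in((9.5,9.5),(-9.5,9.5),(-9.5,-9.5),(9.5,-9.5))],(0,160,0))
    cv2.imwrite(f'pics/{t}_fit.png',im)
E
```

```text
top0 (array([5.52245015e+02, 1.04618693e+02, 3.38376808e-01]), np.float64(-34.83681106567383)) (array([5.27508149e+02, 1.22344106e+02, 3.09868995e-01]), np.float64(-37.22532653808594)) [-17.45009239  24.93184913  -0.02850781]
side0 (array([5.56716742e+02, 1.08231415e+02, 3.49931969e-01]), np.float64(-29.813262939453125)) (array([5.29062349e+02, 1.24585260e+02, 3.29085677e-01]), np.float64(-24.419292449951172)) [-2.03717742e+01  2.48436010e+01 -2.08462921e-02]
```

View pics/top0_fit.png

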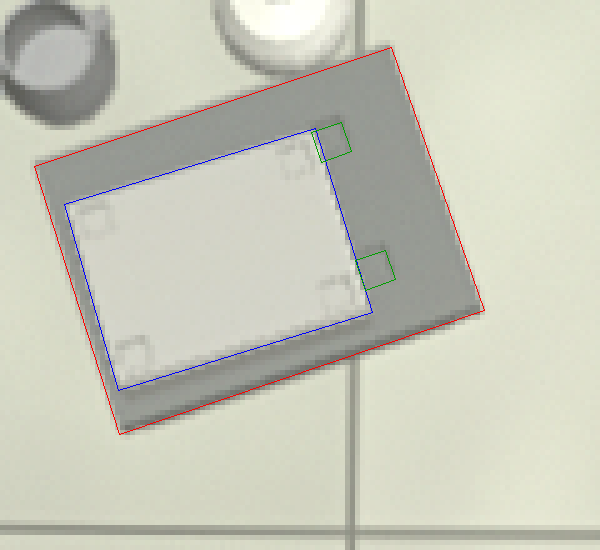

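View pics/side0_fit.png

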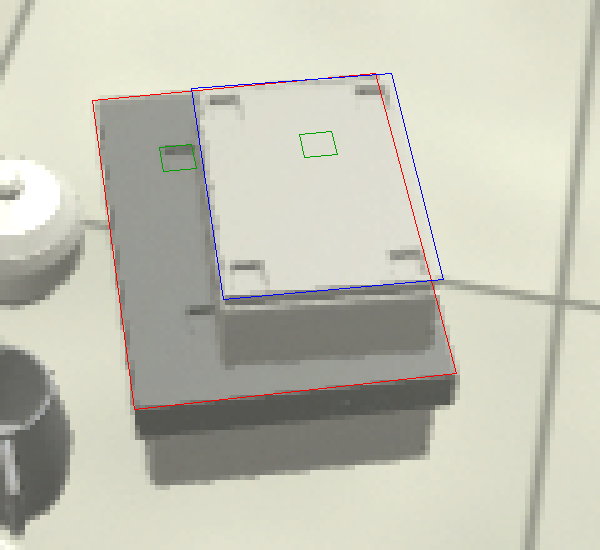

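```bash
cat >> h.py <<'E'
def fit2(s,z,hx,hy,p0,refpt,d=2.0,size=False):
    """edge fit by colour likeness inside/outside; refpt: world pts (m) on the face"""
    im=cv2.GaussianBlur(s['pixels'],(0,0),0.6).astype(np.float32)
    uv=proj(s,refpt); ref=np.median([im[int(round(v))-1:int(round(v))+2,int(round(u))-1:int(round(u))+2].reshape(-1,3) for u,v in uv],axis=(0,1))
    like=np.exp(-(np.abs(im-ref).sum(2)/25)**2).astype(np.float32)
    n=80; a=np.linspace(-.93,.93,n); o=np.ones(n)
    N=np.r_[np.c_[o,0*o],np.c_[-o,0*o],np.c_[0*o,o],np.c_[0*o,-o]]
    def smp(p,off):
        h,k=(p[3],p[4]) if size else (hx,hy)
        B=np.r_[np.c_[o*h,a*k],np.c_[-o*h,a*k],np.c_[a*h,o*k],np.c_[a*h,-o*k]]
        q=(B+N*off)/1000; c,sn=np.cos(p[2]),np.sin(p[2])
        W=np.c_[q[:,0]*c-q[:,1]*sn+p[0]/1000,q[:,0]*sn+q[:,1]*c+p[1]/1000,np.full(len(q),z)]
        uv=proj(s,W).astype(np.float32); return cv2.remap(like,uv[:,:1],uv[:,1:],1)[:,0]
    f=lambda p:-np.mean([(smp(p,-k)-smp(p,k)).mean() for k in(d/2,d,2*d)])
    best=None
    for k in [(dx,dy,dt) for dx in(-3,3) for dy in(-3,3) for dt in(-.02,.02)]:
        p=np.array(list(np.array(p0)+k)+([hx,hy] if size else [])); m=len(p)
        st=[3,3,.03,2,2][:m]
        r=minimize(f,p,method='Nelder-Mead',options=dict(initial_simplex=[p]+[p+np.eye(m)[i]*st[i] for i in range(m)],maxiter=600))
        if best is None or r.fun<best.fun: best=r
    return best.x,best.fun
E
python3 - <<'E'
from h import *
np.set_printoptions(precision=3,suppress=True)
for t in('top0','side0'):
    s=load(t)
    for size in(False,True):
        L=fit2(s,.087,85,113,[554,106,.341],[[.585,.030,.087],[.575,.025,.087]],size=size); U=fit2(s,.151,56,75,[527,124,.32],[[.527,.124,.151]],size=size)
        print(t,L,U,rel(L[0],U[0]) if not size else rel(L[0][:3],U[0][:3]))
E
```

```text
top0 (array([556.032, 106.445,   0.343]), np.float64(-0.5170883536338806)) (array([531.485, 124.607,   0.306]), np.float64(-0.39563068747520447)) [-17.004  25.363  -0.037]
top0 (array([555.183, 106.09 ,   0.34 ,  83.106, 111.112]), np.float64(-0.7020357251167297)) (array([528.66 , 122.6  ,   0.31 ,  52.472,  72.747]), np.float64(-0.6920304298400879)) [-19.505  24.405  -0.03 ]
side0 (array([550.482,  99.918,   0.346]), np.float64(-0.05457592010498047)) (array([526.935, 119.655,   0.318]), np.float64(-0.33051636815071106)) [-15.448  26.558  -0.029]
side0 (array([566.968, 116.978,  -0.065,  80.326, 125.259]), np.float64(-0.07326486706733704)) (array([525.06 , 131.319,   0.313,  54.073,  63.78 ]), np.float64(-0.4151947498321533)) [-42.746  11.608   0.378]
```

```bash
cat >> h.py <<'E'
from scipy.spatial.transform import Rotation as Ro
LID=np.array([555.,106.,.342])
def goto(lx,ly,z,yaw_y):
    """print tool-frame shift (cm), rotvec to reach lid-frame (mm) lx,ly, TCP z (mm), tool y at lid angle yaw_y"""
    st=read_state(); w,x,y,zq=st['tool_rot']; R0=Ro.from_quat([x,y,zq,w]).as_matrix()
    c,s=np.cos(LID[2]),np.sin(LID[2])
    P=np.array([LID[0]+lx*c-ly*s,LID[1]+lx*s+ly*c,z])/1000
    a=LID[2]+yaw_y; Y=np.array([np.cos(a),np.sin(a),0]); Z=np.array([0,0,-1.]); R1=np.c_[np.cross(Y,Z),Y,Z]
    print('world',P,'cm',np.round((P-st['position'])@R0*100,2),'rot',np.round(Ro.from_matrix(R0.T@R1).as_rotvec(),4))
def where():
    st=read_state(); p=st['position']*1000; c,s=np.cos(LID[2]),np.sin(LID[2]); d=p[:2]-LID[:2]
    w,x,y,zq=st['tool_rot']; R=Ro.from_quat([x,y,zq,w]).as_matrix()
    f=st['ft_force']
    print('t',st['t'],'lid xy',np.round([c*d[0]+s*d[1],-s*d[0]+c*d[1],p[2]],2),'yrel',np.round(np.arctan2(R[1,1],R[0,1])-LID[2],4),'F lid',np.round([c*f[0]+s*f[1],-s*f[0]+c*f[1],f[2]],2))
E
python3 - <<'E'
from h import *
where(); goto(-110,25,290,np.pi/2)
E
```

```text
t 0.1 lid xy [-207.27  603.15  291.73] yrel 0.974 F lid [ 0.14  0.08 -1.17]
world [0.44298626 0.09266123 0.29      ] cm [-40.54 -42.36   0.21] rot [-9.000e-04 -4.000e-04 -5.968e-01]
```

>>> {"api": "step_arm", "payload": {
  "moves": "9.5 -40.5 -42.4 0.2 0 0 -0.597; 9.5 -40.5 -42.4 0.2 0 0 -0.597; 9.5 -40.5 -42.4 0.2 0 0 -0.597; 9.5 -40.5 -42.4 0.2 0 0 -0.597; 9.5 -40.5 -42.4 0.2 0 0 -0.597; 9.5 -40.5 -42.4 0.2 0 0 -0.597; 9.5 -40.5 -42.4 0.2 0 0 -0.597; 9.5 -40.5 -42.4 0.2 0 0 -0.597; 9.5 -40.5 -42.4 0.2 0 0 -0.597; 9.5 -40.5 -42.4 0.2 0 0 -0.597; 9.5 -40.5 -42.4 0.2 0 0 -0.597; 9.5 -40.5 -42.4 0.2 0 0 -0.597; 9.5 -40.5 -42.4 0.2 0 0 -0.597; 9.5 -40.5 -42.4 0.2 0 0 -0.597; 9.5 -40.5 -42.4 0.2 0 0 -0.597; 9.5 -40.5 -42.4 0.2 0 0 -0.597; 9.5 -40.5 -42.4 0.2 0 0 -0.597; 9.5 -40.5 -42.4 0.2 0 0 -0.597; 9.5 -40.5 -42.4 0.2 0 0 -0.597; 9.5 -40.5 -42.4 0.2 0 0 -0.597"
}}

```text
t: 1.77
position: [0.442, 0.0936, 0.2903]
tool_rot: [0.0, -0.171, 0.985, 0.0]
ft_force: [-0.1, -0.8, -0.4]
gripper_width: 0.095
```

Run:
```python
from h import *
where(); goto(-110,25,182,np.pi/2)
```

```text
t 1.7667 lid xy [-110.58   26.18  290.31] yrel 1.5731 F lid [-0.32 -0.74 -0.42]
world [0.44298626 0.09266123 0.182     ] cm [-0.06 -0.12 10.83] rot [0.0001 0.0001 0.0023]
```

>>> {"api": "step_arm", "payload": {
  "moves": "9.5 -0.06 -0.12 3.5 0 0 0.002; 9.5 -0.06 -0.12 7 0 0 0.002; 9.5 -0.06 -0.12 10 0 0 0.002; 9.5 -0.06 -0.12 10.8 0 0 0.002; 9.5 -0.06 -0.12 10.8 0 0 0.002; 9.5 -0.06 -0.12 10.8 0 0 0.002; 9.5 -0.06 -0.12 10.8 0 0 0.002"
}}

```text
t: 2.35
position: [0.4441, 0.0918, 0.1837]
tool_rot: [0.001, -0.17, 0.986, -0.0]
ft_force: [-0.6, 0.1, 0.3]
gripper_width: 0.0952
```

Run:
```python
from h import *
where(); goto(-90,25,182,np.pi/2); goto(-70,25,182,np.pi/2)
```

```text
t 2.35 lid xy [-109.23   23.82  183.68] yrel 1.5695 F lid [-0.55  0.35  0.28]
world [0.46182798 0.09936867 0.182     ] cm [-1.92  0.12  0.17] rot [-0.0006  0.0022 -0.0013]
world [0.4806697  0.10607611 0.182     ] cm [-3.92  0.12  0.18] rot [-0.0006  0.0022 -0.0013]
```

>>> {"api": "step_arm", "payload": {
  "moves": "9.5 -0.5 0 0.1 0 0 0; 9.5 -1 0 0.1 0 0 0; 9.5 -1.5 0 0.1 0 0 0; 9.5 -2 0 0.1 0 0 0; 9.5 -2.2 0 0.1 0 0 0; 9.5 -2.4 0 0.1 0 0 0; 9.5 -2.6 0 0.1 0 0 0; 9.5 -2.7 0 0.1 0 0 0; 9.5 -2.8 0 0.1 0 0 0; 9.5 -2.9 0 0.1 0 0 0; 9.5 -3 0 0.1 0 0 0"
}}

```text
t: 3.27
position: [0.4712, 0.1014, 0.1812]
tool_rot: [-0.001, -0.169, 0.986, 0.0]
ft_force: [-5.6, -2.9, 4.5]
gripper_width: 0.0951
```

Run:
```python
from h import *
where();goto(-70,25,182,np.pi/2)
```

```text
t 3.2667 lid xy [-80.49  23.72 181.19] yrel 1.5689 F lid [-6.23 -0.84  4.49]
world [0.4806697  0.10607611 0.182     ] cm [-1.05  0.13 -0.08] rot [ 0.0004 -0.002  -0.0019]
```

Run:
```python
from h import *
s=snap('side','side1'); where()
a=s['pixels'][180:320,200:360,::-1]; cv2.imwrite('pics/side1_c.png',cv2.convertScaleAbs(cv2.resize(a,None,fx=4,fy=4,interpolation=2),alpha=1.8))
```

```text
t 3.3167 lid xy [-80.36  23.73 181.2 ] yrel 1.569 F lid [-5.09 -1.3   3.68]
```

View pics/side1_c.png

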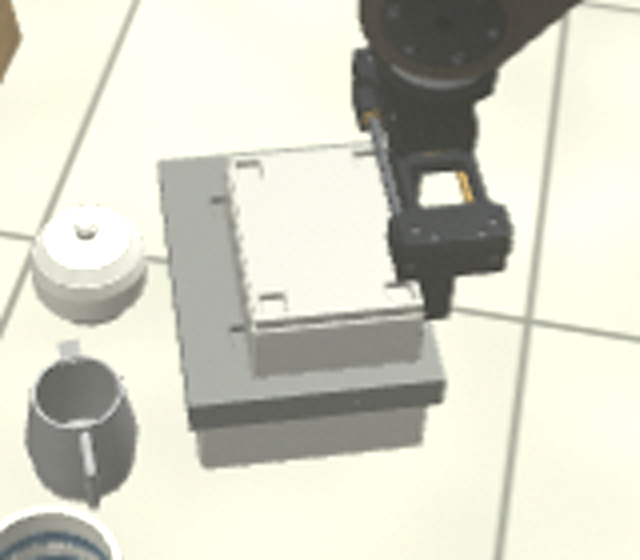

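>>> {"api": "step_arm", "payload": {
  "moves": "9.5 -0.15 0 0 0 0 0; 9.5 -0.3 0 0 0 0 0; 9.5 -0.45 0 0 0 0 0; 9.5 -0.6 0 0 0 0 0; 9.5 -0.6 0 0 0 0 0"
}}

```text
t: 3.73
position: [0.4769, 0.1035, 0.1812]
tool_rot: [-0.001, -0.169, 0.986, 0.0]
ft_force: [-4.1, -1.8, 4.5]
gripper_width: 0.0948
```

Run:
```python
from h import *
np.set_printoptions(precision=3,suppress=True)
where()
for n in ('side','top'):
    s=snap(n,n+'2')
    x0,y0=(200,180) if n=='side' else (195,170)
    a=s['pixels'][y0:y0+140,x0:x0+160,::-1]; cv2.imwrite(f'pics/{n}2_c.png',cv2.convertScaleAbs(cv2.resize(a,None,fx=4,fy=4,interpolation=2),alpha=1.8))
```

```text
t 3.7333 lid xy [-74.37  23.84 181.18] yrel 1.5691 F lid [-4.44 -0.3   4.47]
```

View pics/side2_c.png

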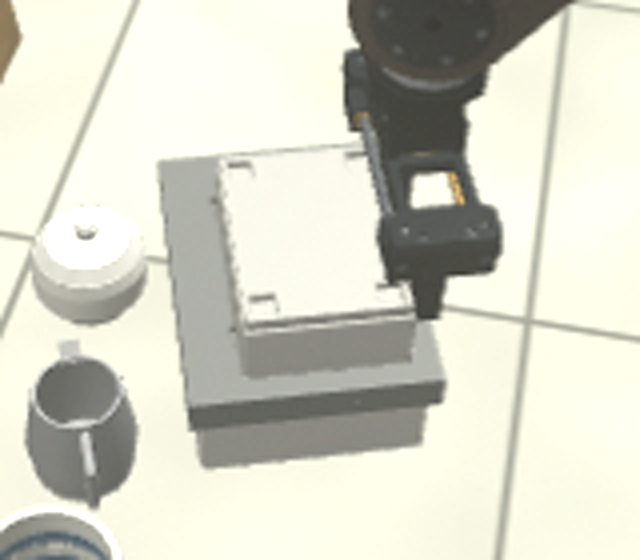

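View pics/top2_c.png

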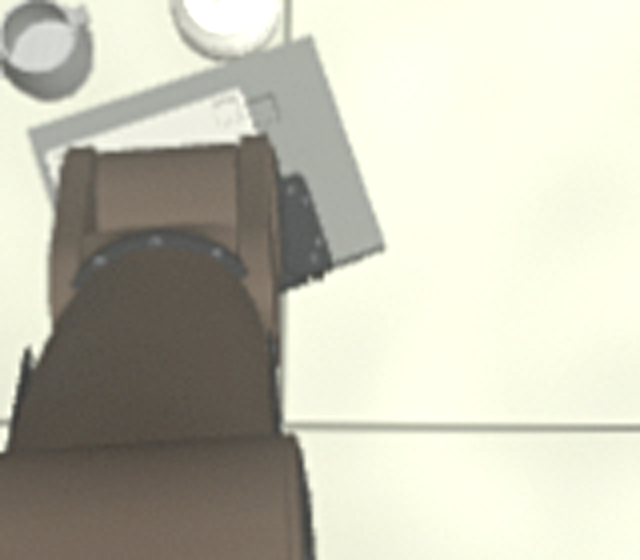

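>>> {"api": "step_arm", "payload": {
  "moves": "9.5 -0.15 0 0 0 0 0; 9.5 -0.3 0 0 0 0 0; 9.5 -0.45 0 0 0 0 0; 9.5 -0.6 0 0 0 0 0; 9.5 -0.7 0 0 0 0 0; 9.5 -0.7 0 0 0 0 0; 9.5 -0.7 0 0 0 0 0"
}}

```text
t: 4.42
position: [0.4837, 0.1059, 0.1812]
tool_rot: [-0.001, -0.169, 0.986, 0.0]
ft_force: [-5.2, -1.6, 2.5]
gripper_width: 0.0944
```

Run:
```python
from h import *
np.set_printoptions(precision=3,suppress=True)
where()
goto(-85,25,181,np.pi/2)
goto(-110,90,200,np.pi/2)
```

```text
t 4.4167 lid xy [-67.22  23.77 181.17] yrel 1.5691 F lid [-5.43  0.22  2.46]
world [0.467 0.101 0.181] cm [1.78 0.12 0.02] rot [ 0.    -0.001 -0.002]
world [0.421 0.154 0.2  ] cm [ 4.29  6.62 -1.88] rot [ 0.    -0.001 -0.002]
```

>>> {"api": "step_arm", "payload": {
  "moves": "9.5 1 0 0 0 0 0; 9.5 2 0 0 0 0 0; 9.5 3 0 -1.5 0 0 0; 9.5 4 0 -5 0 0 0; 9.5 4 0 -7 0 0 0; 9.5 4 0 -7 0 0 0"
}}

```text
t: 4.92
position: [0.4465, 0.0923, 0.2546]
tool_rot: [0.003, -0.169, 0.986, -0.0]
ft_force: [0.7, -0.2, 1.4]
gripper_width: 0.0949
```

Run:
```python
from h import *
np.set_printoptions(precision=3,suppress=True)
print(read_state()['qpos'])
where()
goto(0,140,250,0);goto(0,140,250,np.pi)
```

```text
[ 0.059  0.302  2.006  0.     0.828 -1.852]
t 4.9167 lid xy [-106.86   23.48  254.6 ] yrel 1.5688 F lid [ 0.6  -0.43  1.44]
world [0.508 0.238 0.25 ] cm [-10.66  11.67   0.5 ] rot [0.003 0.006 1.569]
world [0.508 0.238 0.25 ] cm [-10.66  11.67   0.5 ] rot [-0.006  0.003 -1.573]
```

Run:
```python
from h import *
goto(-40,230,270,0)
```

```text
world [0.44018102 0.30926486 0.27      ] cm [-6.65 20.66 -1.53] rot [0.0034 0.006  1.5688]
```

>>> {"api": "step_arm", "payload": {
  "moves": "9.5 -1 4 -1.5 0.003 0.006 0.12; 9.5 -3 8 -1.5 0.003 0.006 0.24; 9.5 -4.5 12 -1.5 0.003 0.006 0.36; 9.5 -5.5 16 -1.5 0.003 0.006 0.48; 9.5 -6.6 20 -1.5 0.003 0.006 0.6; 9.5 -6.6 20.7 -1.5 0.003 0.006 0.72; 9.5 -6.6 20.7 -1.5 0.003 0.006 0.84; 9.5 -6.6 20.7 -1.5 0.003 0.006 0.96; 9.5 -6.6 20.7 -1.5 0.003 0.006 1.08; 9.5 -6.6 20.7 -1.5 0.003 0.006 1.2; 9.5 -6.6 20.7 -1.5 0.003 0.006 1.32; 9.5 -6.6 20.7 -1.5 0.003 0.006 1.44; 9.5 -6.6 20.7 -1.5 0.003 0.006 1.569; 9.5 -6.6 20.7 -1.5 0.003 0.006 1.569; 9.5 -6.6 20.7 -1.5 0.003 0.006 1.569"
}}

```text
t: 6.17
position: [0.4392, 0.3094, 0.2657]
tool_rot: [-0.003, 0.576, 0.818, -0.002]
ft_force: [0.1, -0.1, -0.0]
gripper_width: 0.0951
```

Run:
```python
from h import *
np.set_printoptions(precision=3,suppress=True)
where()
for n in ('side','top'):
    s=snap(n,n+'3')
    x0,y0=(200,180) if n=='side' else (195,170)
    a=s['pixels'][y0:y0+120,x0:x0+140,::-1]; cv2.imwrite(f'pics/{n}3_c.png',cv2.convertScaleAbs(cv2.resize(a,None,fx=5,fy=5,interpolation=2),alpha=1.8))
s=load('top3')
L=fit2(s,.087,85,113,[554,106,.341],[[.585,.030,.087],[.575,.025,.087]],size=True); U=fit2(s,.151,56,75,[546,129,.34],[[.547,.130,.151]],size=True)
print(L,U,rel(L[0][:3],U[0][:3]))
```

```text
t 6.1667 lid xy [-40.85 230.44 265.7 ] yrel 0.0016 F lid [ 0.1  -0.17 -0.  ]
(array([555.181, 106.285,   0.34 ,  83.019, 111.263]), np.float64(-0.707305371761322)) (array([546.276, 130.451,   0.336,  52.137,  72.549]), np.float64(-0.6799152493476868)) [-0.339 25.752 -0.004]
```

View pics/top3_c.png

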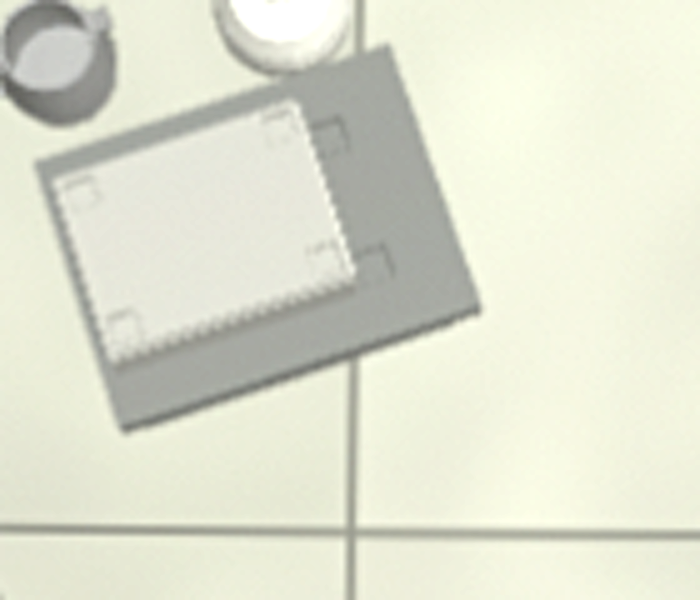

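View pics/side3_c.png

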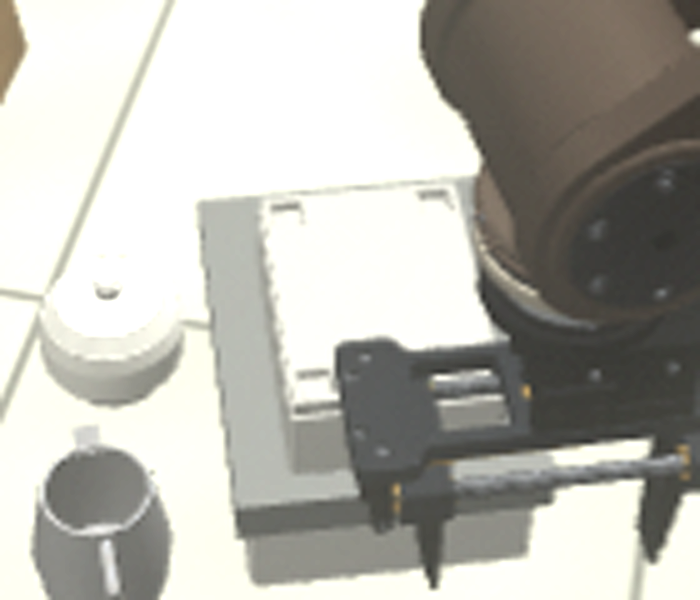

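Run:
```python
from h import *
s=load('top3')
for y0 in (0,):
    a=s['pixels'][182:232,200:280,::-1]; a=cv2.createCLAHE(4,(4,4)).apply(cv2.cvtColor(a,cv2.COLOR_BGR2GRAY)); cv2.imwrite('pics/top3_d.png',cv2.resize(a,None,fx=10,fy=10,interpolation=2))
```

```text
(no output)
```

View pics/top3_d.png

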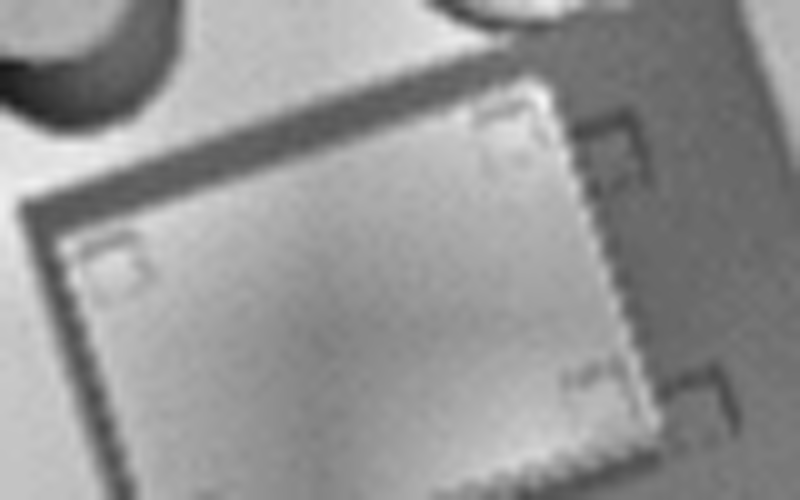

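Run:
```python
from h import *
s=load('top3'); c,sn=np.cos(.342),np.sin(.342)
cv=lambda p:(np.array(p)+.5)/10-.5+[200,182]
for z,p in((.087,[(633,120),(720,370)]),(.151,[(530,100),(612,365)])):
    d=at_z(s,cv(p),z)[:,:2]*1000-LID[:2]; q=np.c_[c*d[:,0]+sn*d[:,1],-sn*d[:,0]+c*d[:,1]]; print(z,q.round(1),q.mean(0).round(1),'len',np.linalg.norm(np.diff(d,axis=0)),np.arctan2(d[0,1]-d[1,1],d[0,0]-d[1,0]))
```

```text
0.087 [[ 48.6 -70.7]
 [-32.  -70.6]] [  8.3 -70.6] len 80.64243012651389 0.34082974653957154
0.151 [[ 48.2 -41.9]
 [-33.1 -39.4]] [  7.5 -40.6] len 81.2830519198955 0.31075919697445664
```

Run:
```python
from h import *
where(); goto(-0.5,132,265,0); goto(-0.5,132,182,0)
```

```text
t 6.2667 lid xy [-40.68 230.5  265.91] yrel 0.0036 F lid [ 0.32 -0.4   0.14]
world [0.51025986 0.23018764 0.265     ] cm [-9.86  3.98  0.05] rot [-0.0059 -0.002   0.0036]
world [0.51025986 0.23018764 0.182     ] cm [-9.88  4.03  8.35] rot [-0.0059 -0.002   0.0036]
```

>>> {"api": "step_arm", "payload": {
  "moves": "7.5 -3 1.5 0 -0.006 -0.002 0.004; 7.5 -6 3 0 -0.006 -0.002 0.004; 7.5 -9 4 0 -0.006 -0.002 0.004; 7.5 -9.9 4 1 -0.006 -0.002 0.004; 7.5 -9.9 4 4 -0.006 -0.002 0.004; 7.5 -9.9 4 7 -0.006 -0.002 0.004; 7.5 -9.9 4 8.3 -0.006 -0.002 0.004; 7.5 -9.9 4 8.3 -0.006 -0.002 0.004; 7.5 -9.9 4 8.3 -0.006 -0.002 0.004; 7.5 -9.9 4 8.3 -0.006 -0.002 0.004"
}}

```text
t: 7.1
position: [0.5101, 0.2301, 0.1837]
tool_rot: [0.0, 0.578, 0.816, 0.001]
ft_force: [-0.7, 0.2, 0.2]
gripper_width: 0.0746
```

Run:
```python
from h import *
where(); goto(-0.5,100,183,0)
s=snap('side','side4')
a=s['pixels'][180:320,200:360,::-1]; cv2.imwrite('pics/side4_c.png',cv2.convertScaleAbs(cv2.resize(a,None,fx=4,fy=4,interpolation=2),alpha=1.8))
```

```text
t 7.1 lid xy [ -0.68 131.99 183.69] yrel -0.0028 F lid [-0.6   0.44  0.22]
world [0.52099176 0.20004089 0.183     ] cm [-3.2   0.03  0.07] rot [ 0.0016  0.     -0.0028]
```

View pics/side4_c.png

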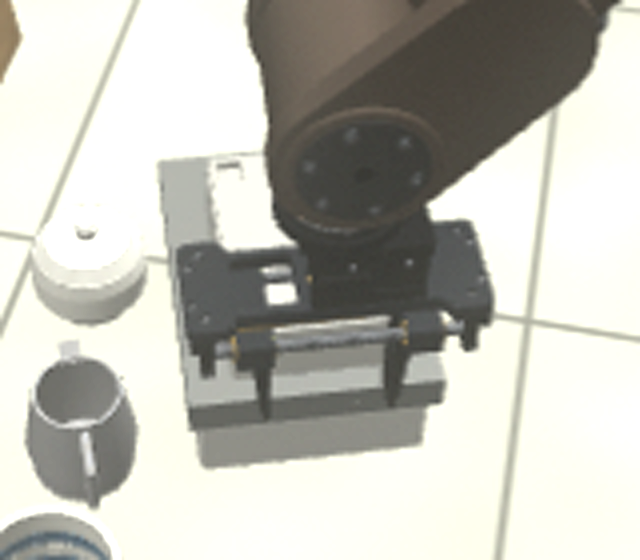

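>>> {"api": "step_arm", "payload": {
  "moves": "7.5 -0.7 0 0 0 0 -0.003; 7.5 -1.4 0 0 0 0 -0.003; 7.5 -1.8 0 0 0 0 -0.003; 7.5 -2 0 0 0 0 -0.003; 7.5 -2.2 0 0 0 0 -0.003; 7.5 -2.4 0 0 0 0 -0.003; 7.5 -2.6 0 0 0 0 -0.003; 7.5 -2.8 0 0 0 0 -0.003; 7.5 -3 0 0 0 0 -0.003; 7.5 -3.2 0 0 0 0 -0.003; 7.5 -3.4 0 0 0 0 -0.003; 7.5 -3.6 0 0 0 0 -0.003; 7.5 -3.6 0 0 0 0 -0.003"
}}

```text
t: 8.23
position: [0.5221, 0.1959, 0.1834]
tool_rot: [0.0, 0.577, 0.817, 0.001]
ft_force: [-0.6, 3.2, 2.7]
gripper_width: 0.0751
```

Run:
```python
from h import *
where()
```

```text
t 8.2333 lid xy [ -0.86  95.71 183.43] yrel -0.0014 F lid [0.5  3.2  2.69]
```

>>> {"api": "step_arm", "payload": {
  "moves": "7.5 -0.15 0 0 0 0 0; 7.5 -0.3 0 0 0 0 0; 7.5 -0.45 0 0 0 0 0; 7.5 -0.55 0 0 0 0 0; 7.5 -0.55 0 0 0 0 0"
}}

```text
t: 8.65
position: [0.5238, 0.1903, 0.1828]
tool_rot: [0.0, 0.577, 0.817, 0.0]
ft_force: [0.2, 0.4, -0.6]
gripper_width: 0.0749
```

>>> {"api": "step_arm", "payload": {
  "moves": "7.5 -0.07 0 0 0 0 0; 7.5 -0.14 0 0 0 0 0; 7.5 -0.2 0 0 0 0 0; 7.5 -0.2 0 0 0 0 0"
}}

```text
t: 8.98
position: [0.5243, 0.1888, 0.1827]
tool_rot: [-0.0, 0.577, 0.817, 0.0]
ft_force: [-1.3, 2.2, 0.6]
gripper_width: 0.0751
```

Run:
```python
from h import *
where()
s=snap('side','side5'); snap('top','top5')
a=s['pixels'][180:320,200:360,::-1]; cv2.imwrite('pics/side5_c.png',cv2.convertScaleAbs(cv2.resize(a,None,fx=4,fy=4,interpolation=2),alpha=1.8))
X=cloud(s); m=np.abs(X[...,2]-.149)<.012; m&=(abs(X[...,0]-.56)<.08)&(abs(X[...,1]-.1)<.1); p=X[m]; print(len(p),np.median(p[:,2]))
```

```text
t 8.9833 lid xy [ -1.19  88.28 182.73] yrel -0.0012 F lid [-0.54  2.51  0.61]
402 0.14334764355286322
```

View pics/side5_c.png

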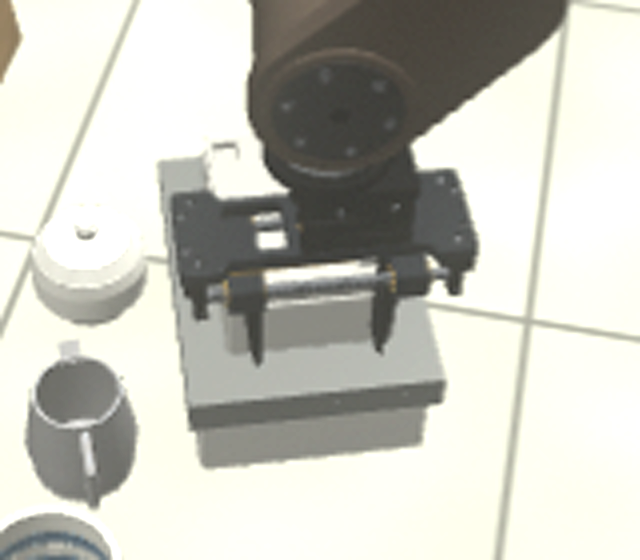

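Depth suggests it has already dropped by 6 mm; I'll back off and check the whole tub.

>>> {"api": "step_arm", "payload": {
  "moves": "7.5 0.7 0 0 0 0 0; 7.5 1.5 0 0 0 0 0; 7.5 3 0 0 0 0 0; 7.5 4.5 0 -2 0 0 0; 7.5 6 0 -5 0 0 0; 7.5 9 -1 -8 0 0 0; 7.5 12 -3 -9 0 0 0; 7.5 15 -5 -9 0 0 0; 7.5 17 -8 -9 0 0 0; 7.5 18 -12 -9 0 0 0; 7.5 18 -14 -9 0 0 0; 7.5 18 -14 -9 0 0 0; 7.5 18 -14 -9 0 0 0"
}}

```text
t: 10.17
position: [0.3313, 0.3121, 0.2733]
tool_rot: [0.0, 0.576, 0.817, 0.001]
ft_force: [-0.0, -0.1, 1.2]
gripper_width: 0.0751
```

Run:
```python
from h import *
np.set_printoptions(precision=4,suppress=True)
where()
for n in ('side','top'):
    s=snap(n,n+'6')
    x0,y0=(200,180) if n=='side' else (195,170)
    a=s['pixels'][y0:y0+120,x0:x0+140,::-1]; cv2.imwrite(f'pics/{n}6_c.png',cv2.convertScaleAbs(cv2.resize(a,None,fx=5,fy=5,interpolation=2),alpha=1.8))
    for tag in (n+'0',n+'3',n+'6'):
        X=cloud(load(tag)); m=(abs(X[...,2]-.148)<.012)&(abs(X[...,0]-.555)<.085)&(abs(X[...,1]-.115)<.1)
        p=X[m]; c=p.mean(0); A=np.c_[p[:,:2]-c[:2],np.ones(len(p))]; k=np.linalg.lstsq(A,p[:,2],rcond=None)[0]
        q=X[(abs(X[...,2]-.087)<.006)&(abs(X[...,0]-.555)<.1)&(abs(X[...,1]-.115)<.12)]
        print(tag,len(p),'topz',np.median(p[:,2]),'slope',k[:2],'lidz',np.median(q[:,2]))
s=load('top6')
L=fit2(s,.087,85,113,[554,106,.341],[[.585,.027,.087],[.575,.022,.087]],size=True); U=fit2(s,.145,56,75,[555,106,.34],[[.555,.106,.145]],size=True)
print(L,U,rel(L[0][:3],U[0][:3]))
```

```text
t 10.1667 lid xy [-141.64  269.17  273.28] yrel 0.0007 F lid [-0.05 -0.11  1.25]
side0 1812 topz 0.14929427935756334 slope [-0.0116 -0.0192] lidz 0.08554375022524885
side3 1460 topz 0.14935227307835797 slope [-0.0037 -0.0155] lidz 0.0855661680172127
side6 1672 topz 0.14354721725331201 slope [-0.0005 -0.0051] lidz 0.08564220523770788
top0 1914 topz 0.15066479036538277 slope [0.0014 0.0101] lidz 0.08689978780255297
top3 1957 topz 0.15056692046611994 slope [0.0077 0.0077] lidz 0.0869710922036136
top6 1884 topz 0.14452773212288664 slope [0.0007 0.0005] lidz 0.08711701270390396
(array([555.28  , 105.9978,   0.3392,  83.0388, 110.9428]), np.float64(-0.715207576751709)) (array([554.4645, 106.2582,   0.3405,  52.2685,  72.5975]), np.float64(-0.6918008923530579)) [-0.6823  0.5169  0.0013]
```

View pics/top6_c.png

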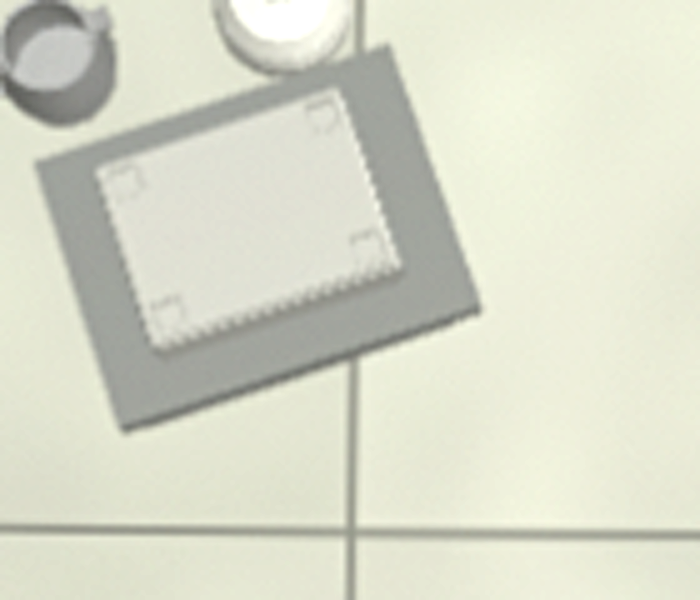

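View pics/side6_c.png

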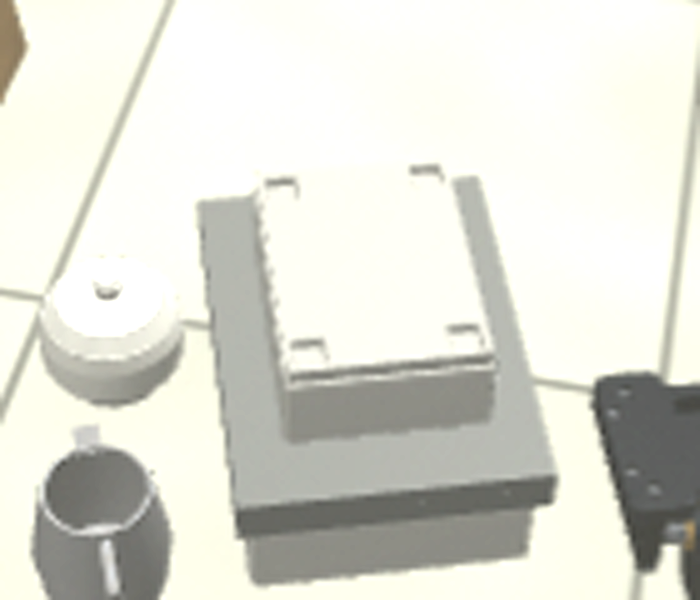

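Run:
```python
from h import *
for n in('top','side'):
    a,b=load(n+'0')['pixels'].astype(int),load(n+'6')['pixels'].astype(int)
    d=(np.abs(a-b).max(2)>25).astype(np.uint8); k,l,st,_=cv2.connectedComponentsWithStats(d); print(n,[list(x) for x in st[1:] if x[4]>8])
    im=load(n+'6')['pixels'][:,:,::-1]; cv2.imwrite(f'pics/{n}6.png',im)
```

```text
top [[np.int32(214), np.int32(188), np.int32(61), np.int32(37), np.int32(542)], [np.int32(210), np.int32(212), np.int32(14), np.int32(29), np.int32(176)], [np.int32(225), np.int32(227), np.int32(43), np.int32(17), np.int32(156)], [np.int32(218), np.int32(239), np.int32(6), np.int32(7), np.int32(20)], [np.int32(12), np.int32(248), np.int32(237), np.int32(172), np.int32(19170)], [np.int32(0), np.int32(319), np.int32(12), np.int32(20), np.int32(107)], [np.int32(268), np.int32(368), np.int32(28), np.int32(10), np.int32(131)], [np.int32(0), np.int32(370), np.int32(11), np.int32(20), np.int32(123)], [np.int32(308), np.int32(379), np.int32(10), np.int32(11), np.int32(30)], [np.int32(261), np.int32(383), np.int32(19), np.int32(10), np.int32(39)], [np.int32(316), np.int32(392), np.int32(4), np.int32(6), np.int32(10)], [np.int32(314), np.int32(399), np.int32(15), np.int32(20), np.int32(138)], [np.int32(311), np.int32(412), np.int32(7), np.int32(8), np.int32(12)]]
side [[np.int32(506), np.int32(0), np.int32(54), np.int32(53), np.int32(2149)], [np.int32(296), np.int32(6), np.int32(14), np.int32(
[... 1752 characters left out ...]
 np.int32(15), np.int32(221)], [np.int32(264), np.int32(251), np.int32(36), np.int32(8), np.int32(86)], [np.int32(299), np.int32(256), np.int32(9), np.int32(3), np.int32(12)], [np.int32(491), np.int32(256), np.int32(23), np.int32(19), np.int32(131)], [np.int32(264), np.int32(259), np.int32(44), np.int32(15), np.int32(295)], [np.int32(449), np.int32(277), np.int32(111), np.int32(143), np.int32(10318)], [np.int32(193), np.int32(309), np.int32(10), np.int32(23), np.int32(29)], [np.int32(200), np.int32(308), np.int32(30), np.int32(31), np.int32(258)], [np.int32(528), np.int32(333), np.int32(6), np.int32(5), np.int32(13)], [np.int32(51), np.int32(349), np.int32(94), np.int32(71), np.int32(3258)]]
```

View pics/side6.png

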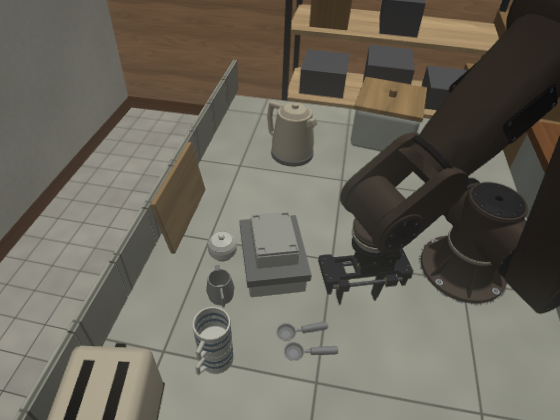

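```bash
python3 -c "
from rig import job_done; print(job_done())"
```

```text
the job is handed in; nothing more can be done
None
```

The smaller tub now sits level in the bigger tub's lid, with all four feet in the recesses. The job is handed in at about 10 s of the 67 s allowed.

**What I did:** I pushed the tub's robot-facing side with two spread fingers. This squared it and moved it about 18 mm along the lid's x. I then pushed its left side along the lid's −y until the feet dropped in, backed the arm off and lifted it well clear.

**Last checks:**
- **Drop:** the tub's top came down 6 mm in both cameras, from 150.6 to 144.5 mm in the top one, and reads flat to within 0.5% slope.
- **Fit:** it sits about −0.7 mm in x and 0.5 mm in y from the lid's centre, with 0.001 rad of twist.
- **Bigger tub:** the lid shows no shift beyond about 0.5 mm.
- **Other items:** before-and-after top pictures show no change at the kettle, mugs, jug, sugar bowl or left parts of the scene outside the arm's area. The spoons lie close to that area, so I judged them by eye in the side view, where they look untouched.

**Disagreements:**
- The side camera reads heights about 1.5 mm low throughout.
- The side-view before-and-after comparison also flagged patches on the kettle, mugs and sugar bowl. I took these as lighting changes, since the top view shows no change there.
- The contact force reached about 6 N in the readings during the first push, above the 1 to 3 N given for sliding. The lid did not move.

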